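# Flip a relay card onto the test board

## Robot

A 7-joint arm with a two-finger parallel gripper is mounted at the origin on the work surface. World frame = base frame: x ahead of the robot, y to its left, z up, the work surface at z = 0. Lengths are in m, angles in rad, forces in N, time in s.
With the tool pointing down it reaches from about 0.425 to 0.925 m from the base axis. Payload 6.8 kg.
Tool frame: the origin (TCP) lies on the mounting face of the last link; the fingertips stand 173 mm ahead of it and the grasp point (between the pads) lies 155 mm ahead of it; z points along the fingers, y is the line along which they close (so a half turn about z gives the same grasp; the last joint's range is limited). The gripper opens to 85 mm and grips with 20 to 120 N. Pads are 22 mm wide; open, the fingers measure 114 mm over their backs; the gripper's body (76 mm by 85 mm) begins 54 mm behind the grasp point. The pads swing forward as they close: fully open they stand 13 mm farther back than shut.
Start: joints at [-1.326, 0.477, 0.022, 1.555, -0.011, 1.109, -0.083], TCP at [0.233, 0.633, 0.405] pointing down, gripper open.
Joint ranges: [-2.96, 2.96], [-0.34, 2.1], [-1.41, 1.46], [0.24, 2.44], [-1.37, 4.51], [0.17, 1.92], [-2.96, 2.96]. Speed limits (rad/s): [2.39, 2.39, 3.14, 3.14, 3.14, 3.14, 3.14].

## Interface

Orientations are given as a unit quaternion [w, x, y, z].
In Python, from station import bot gives the robot as it stands. The module is installed in compiled form; this text tells all that it offers.
- The arm moves only by the shell command python3 -m pendant 'ROWS' [FORCE]. ROWS is JSON, a list of rows, each a list of 5 numbers: the finger opening in m, from 0 to 0.0854, then the shift along the tool's x, y, z in m, then the turn about the tool's z in degrees. In form: [[jaw, x, y, z, yaw], ...]. A call has 1 to 12 rows; each row shifts and turns the commanded pose from where the row before left it, along the tool's axes as they then stand; what a row does not reach is not made up. A row lasts 1/12 s, in which the tool goes at most 41.7 mm and 7.16 degrees, less where a joint would pass 70% of its speed; a pose out of reach is approached as far as the arm can. A call with a gripper value outside its range is refused whole. The fingers move at their own pace and stop on an object; FORCE is the grip in N (left out, the last holds). Time passes only in rows, so rows that do not move let the fingers close. It gives the time, the measured TCP pose, the force, the opening and the grip force at its end, in the units of the state.
- bot.get_obs(): the state, without advancing time (a new reading comes with each control period).
- bot.read_camera(name): name is "scene" or "top"; returns (picture, depth): 384x512x3 uint8, blue, green, red; 384x512 float32, m along the optical axis (not along the pixel's ray), 0 where there is no reading.
- bot.camera_model(name): a dict with "intrinsics" (3x3 intrinsics, pixels), "R" (3x3) and "t" (3): a world point X has camera coordinates R X + t. Camera axes: x right, y down, z forward; pixel columns grow to the right and rows downward; lengths in m; the calibration is good to about 2 mm. A picture is of the moment at which its call begins. camera_model takes no time and is no camera call.
- bot.hand_in(): hands the job in; it is judged then, once.
Trained networks look in the newest picture that a camera, given by its name, has taken for a name from the list of things; names that differ only in an ending like _2 or _b are one class to them, and where a whole thing is asked for, a point or a joint stands for the part that bears it (a point fixed in the world has none). Each returns a list of dicts, best first, with "score" (0 to 1); they miss things now and then, are a little off and sometimes report something else, mostly with a low value. They report only what shows in the picture. A call takes as long as a camera call.
- bot.boxes_of(name, camera): "at" ([column, row] in pixels, amid what is visible of it).
- bot.trace(name, camera): "mask" (384x512 bool, what is visible of it) and "at" ([column, row] in pixels, amid what is visible of it).
- bot.pinpoint(name, camera): "at" ([column, row] in pixels: a listed point, or the origin of a listed thing).
The state is a dict: "t": time; "q": joint angles; "joint_vel": joint speeds; "joint_torque": joint torques, N m; "eef_pos": TCP position; "tool_rot": TCP orientation; "contact_force": force on the tool from outside, world axes, zero at the start; "torque": the same for the moment, N m; "gripper_width": opening from 0.0 (shut) to 1.0 (fully open); "grasp_force": force on a finger pad.
Only numpy, scipy, OpenCV 4.12 (cv2) and the standard library are available. Lean on these libraries where they do the work, as an engineer would, in place of code of your own. Each camera call takes 0.05 s, during which the arm holds its last target. There are 200 camera calls.

## Task

The relay card lies on the desk with its relays underneath. Without gripping it or lifting it clear, push it until its screw-terminal edge comes up against the edge of the grey test board that faces it, tip it up there and flip it over onto the board, relays uppermost; then push it along the board until its bare connector edge lies flat against the slotted wiring duct. Leave it lying free, and leave everything else where it stands.

Things in the scene. Friction and masses are not known exactly. Their poses are not given: they have to be found in the camera images.
- relay_card: green relay card: board 100 mm (x) by 90 mm (y), 3 mm thick, about 160 g; four relays and a screw-terminal row, all 16 mm tall, on one face, which starts down: board's underside 16 mm, top 19 mm above the desk. Origin: under the card's centre, level with the relays' ends. z runs from the relays to the solder face: up at the start, down once flipped. +y faces the test board at the start, within 20 deg
- term_edge (a point): middle of the card's screw-terminal edge (+y), at mid thickness of the board. The terminal row is 90 mm long and 10 mm deep; its outer face lies 6 mm inside this edge
- conn_edge (a point): middle of the card's bare connector edge (-y), at mid thickness of the board. Here the board overhangs: from this edge to the relays, 27 mm in, nothing stands between it and the desk but 6 mm capacitors under the board, 19 to 26 mm in
- term_corner_a (a point): the -x corner of the screw-terminal edge, at mid thickness of the board
- term_corner_b (a point): the +x corner of the screw-terminal edge, at mid thickness of the board
- conn_corner_a (a point): the -x corner of the connector edge, at mid thickness of the board
- conn_corner_b (a point): the +x corner of the connector edge, at mid thickness of the board
- test_board: fixed grey test board lying on the desk: a sheet 400 mm (x) by 360 mm (y), 10 mm thick, origin at the centre of its underside, z up. Its -y edge is the square, 10 mm high edge to flip the card over. The nearer slotted wiring duct, 25 mm wide, 40 mm tall, runs along x with its face at y = -30 mm, 150 mm in from that edge; the sheet between is bare. Modules up to 95 mm tall stand beyond the duct
- board_edge (a point): middle of the test board's -y edge, at its top, 10 mm above the desk
- duct_face (a point): middle of the near face of the nearer wiring duct, at its foot on the board's top
- spare_relay: loose black spare relay, 13 x 28 x 19 mm, on the test board near its far end; bystander. Origin at its underside
- terminal_block: loose grey terminal block, 18 x 46 x 34 mm, standing on the test board near its far end; bystander. Origin at its underside
- screwdriver: screwdriver 170 mm long, lying on the desk beyond the card; bystander. Origin at its underside
- multimeter: black and yellow multimeter, 85 x 170 x 43 mm, lying on the desk to the right; bystander. Origin at its underside
- mug: white mug, 80 mm wide and 95 mm tall, standing on the right of the desk; bystander. Origin at its underside
- mouse: black computer mouse, 110 mm long, on the black desk mat at the left; bystander. Origin at its underside

How it is judged:
On the way:
1. the card stands tipped up, more than 45 degrees, with its terminal edge down at the test board's -y edge (within 40 mm outside or 60 mm inside it) (angle between relay_card's own z axis and vertical between 0.8 and 2.6 rad and y of term_edge in the frame of test_board between -0.22 and -0.12 m and height (world z) of term_edge below 0.035 m).
At the end, for the whole second after the job is handed in: The card lies still and flat on the test board (within 6 degrees) with its relays uppermost, inside the board's ends, and both corners of its connector edge are within 6 mm of the wiring duct's face (angle between relay_card's own z axis and vertical above 3.04 rad and y of conn_corner_a in the frame of test_board between -0.036 and -0.026 m and y of conn_corner_b in the frame of test_board between -0.036 and -0.026 m and height (world z) of each of conn_corner_a, conn_corner_b below 0.018 m and x of conn_corner_a in the frame of test_board between -0.2 and 0.2 m and x of conn_corner_b in the frame of test_board between -0.2 and 0.2 m and x of term_corner_a in the frame of test_board between -0.2 and 0.2 m and x of term_corner_b in the frame of test_board between -0.2 and 0.2 m and linear speed of relay_card below 0.02 m/s); the robot touches nothing.
It fails at once if the card is lifted: all four corners of its board more than 40 mm above the desk at once, or, once it is flipped over, more than 25 mm (15 mm above the test board) (height (world z) of each of conn_corner_a, conn_corner_b, term_corner_a, term_corner_b above 0.04 m or (angle between relay_card's own z axis and vertical above 2.8 rad and height (world z) of each of conn_corner_a, conn_corner_b, term_corner_a, term_corner_b above 0.025 m)).
It fails at once if a bystander is moved more than 20 mm (distance of any of spare_relay, terminal_block, screwdriver, multimeter, mug, mouse from where it was at the start of the episode above 0.02 m).
It also fails if it takes over 51 s, if anything falls off the work surface, if the arm or the gripper's body presses on something with over 40 N, if the wrist force passes 120 N, or if a joint passes its speed limit or range.

## Working session

There is one attempt and no reset: what is moved stays moved. The work goes in short steps, Python scripts to look and compute and a shell command to move; the robot and the scene stay as the last step left them, time stands still between calls to the robot, and variables do not carry over. Pictures are saved under pics/ and viewed, at most 10 in all, crops included, and the job is handed in when it is done.

```bash
mkdir -p pics; cat > h.py <<'E'
import numpy as np, cv2
from station import bot
from scipy.spatial.transform import Rotation as Rn
def ray(cam,px,z):
    m=bot.camera_model(cam);K=np.array(m["intrinsics"]);R=np.array(m["R"]);t=np.array(m["t"])
    d=R.T@np.linalg.solve(K,[px[0],px[1],1.]);c=-R.T@t
    return c+d*(z-c[2])/d[2]
def cloud(cam,dep):
    m=bot.camera_model(cam);K=np.array(m["intrinsics"]);R=np.array(m["R"]);t=np.array(m["t"])
    v,u=np.mgrid[:384,:512];P=np.stack([(u-K[0,2])/K[0,0]*dep,(v-K[1,2])/K[1,1]*dep,dep],-1)
    return (P-t)@R
def pts(cam,names):
    for n,z in names:
        for r in bot.pinpoint(n,cam)[:3]:
            print(cam,n,np.round(r["at"],1),round(r["score"],2),np.round(ray(cam,r["at"],z),4))
def tool():
    o=bot.get_obs();q=o["tool_rot"];M=Rn.from_quat([q[1],q[2],q[3],q[0]]).as_matrix()
    return o,M
E
python3 - <<'E'
from h import *
o,M=tool();print(o["t"],o["eef_pos"],np.round(M,3),o["gripper_width"])
for c in("scene","top"):
    im,d=bot.read_camera(c);cv2.imwrite(f"pics/{c}0.png",im)
    m=bot.camera_model(c);print(c,-np.array(m["R"]).T@np.array(m["t"]))
    pts(c,[("term_edge",.0175),("conn_edge",.0175),("term_corner_a",.0175),("conn_corner_a",.0175),("board_edge",.01),("duct_face",.01)])
E
```

```text
0.0 [0.23312965 0.633171   0.4037242 ] [[-0.938  0.345 -0.   ]
 [ 0.345  0.938 -0.002]
 [-0.    -0.002 -1.   ]] 1.0009523573580468
scene [ 1.37123161 -0.22395267  0.92654474]
scene term_edge [226.8 191.3] 0.88 [ 0.4871 -0.1408  0.0175]
scene conn_edge [201.5 202.5] 0.71 [ 0.5194 -0.2296  0.0175]
scene term_corner_a [233.2 203.6] 0.68 [ 0.547  -0.1293  0.0175]
scene term_corner_a [222.1 183.2] 0.65 [ 0.4452 -0.1503  0.0175]
scene conn_corner_a [199.  192.3] 0.82 [ 0.4712 -0.2325  0.0175]
scene conn_corner_a [209.1 210.1] 0.57 [ 0.5578 -0.2096  0.0175]
scene board_edge [245.3 202.6] 0.83 [ 0.5446 -0.0888  0.01  ]
scene duct_face [285.3 192.7] 0.57 [0.53   0.0519 0.01  ]
scene duct_face [291.3 230.3] 0.34 [0.6895 0.0273 0.01  ]
top [ 0.35665039 -0.0306282   1.77410218]
top term_corner_a [290.6 172.4] 0.73 [ 0.5501 -0.1182  0.0175]
top term_corner_a [296.4 195.7] 0.65 [ 0.4645 -0.1384  0.0175]
top term_corner_a [233.8 178.9] 0.61 [0.5276 0.09   0.0175]
top conn_corner_a [323.5 195. ] 0.96 [ 0.4664 -0.2371  0.0175]
top conn_corner_a [316.9 167.3] 0.57 [ 0.5682 -0.2147  0.0175]
top conn_corner_a [237.4 175.5] 0.18 [0.5401 0.0768 0.0175]
top board_edge [283.6 173.2] 0.84 [ 0.5481 -0.0928  0.01  ]
top duct_face [242.4 176.9] 0.74 [0.5355 0.0588 0.01  ]
top duct_face [318.  164.4] 0.51 [ 0.5798 -0.2197  0.01  ]
```

View pics/scene0.png

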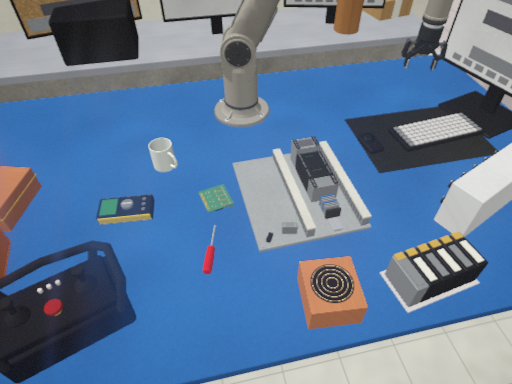

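View pics/top0.png

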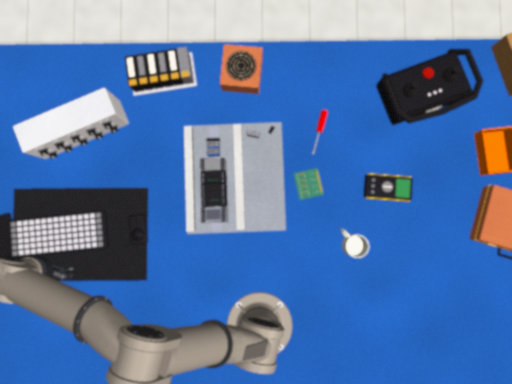

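Both views are clear. In top, the card is near (309,184), the test board's facing edge runs from about (281,122) to (285,230), and the duct face is near column 243. The screwdriver is up-right of the card at (320,130). Next I measure the card and board precisely.

```bash
cat > m.py <<'E'
from h import *
def card(cam,im,z=.019):
    r=bot.trace("relay_card",cam)
    if not r: print(cam,"none");return
    m=r[0]["mask"];v,u=np.nonzero(cv2.dilate(m.astype(np.uint8),None)[:]*0+m)
    P=np.array([ray(cam,(a,b),z)[:2] for a,b in zip(u,v)])
    (c,s,a)=cv2.minAreaRect((P*1000).astype(np.float32))
    print(cam,"card",r[0]["score"],m.sum(),np.round(c,1),np.round(s,1),round(a,2),"\n",np.round(cv2.boxPoints((c,s,a)),1).tolist())
E
python3 - <<'E'
from m import *
for c in("scene","top"):
    im,d=bot.read_camera(c);card(c,im)
    r=bot.trace("test_board",c)
    if r:
        m=r[0]["mask"]
        v,u=np.nonzero(m);P=np.array([ray(c,(a,b),.01)[:2] for a,b in zip(u,v)])*1000
        # -y edge : for each x bin the min y
        xs=np.arange(400,700,8);e=[(x,np.percentile(P[abs(P[:,0]-x)<6,1],1)) for x in xs if (abs(P[:,0]-x)<6).sum()>10]
        e=np.array(e);ok=(e[:,0]>420)&(e[:,0]<680);f=np.polyfit(e[ok,0],e[ok,1],1)
        for _ in range(3):
            k=abs(np.polyval(f,e[:,0])-e[:,1])<3; f=np.polyfit(e[k,0],e[k,1],1)
        print(c,"board edge slope deg",np.degrees(np.arctan(f[0])),"y at x=510",np.polyval(f,510),k.sum(), "xrange",P[:,0].min(),P[:,0].max())
    X=cloud(c,d);
    s=(abs(X[...,0]-.515)<.004)&(X[...,1]>-.26)&(X[...,1]<.1)
    if c=="top":
        Q=X[s];Q=Q[np.argsort(Q[:,1])];print(np.round(Q[::2]*1000,0).astype(int).tolist())
    for n in("mug","multimeter","screwdriver"):
        r=bot.boxes_of(n,c)
        if r: print(n,r[0]["score"],np.round(ray(c,r[0]["at"],.02),3))
    X[...,2]
E
```

```text
scene card 0.82 596 [ 510.2 -182. ] [105.3  90.1] 12.73 
 [[448.8999938964844, -149.60000610351562], [468.79998779296875, -237.60000610351562], [571.5, -214.3000030517578], [551.7000122070312, -126.4000015258789]]Traceback (most recent call last):
  File "<stdin>", line 7, in <module>
  File "h.py", line 5, in ray
    m=bot.camera_model(cam);K=np.array(m["intrinsics"]);R=np.array(m["R"]);t=np.array(m["t"])
ValueError: time passes only in moves, steps and waits
```

```bash
python3 - <<'E'
s=open('h.py').read()
s=s.replace('def ray(cam,px,z):\n    m=bot.camera_model(cam);','_M={}\ndef cm(c):\n    if c not in _M:_M[c]=bot.camera_model(c)\n    return _M[c]\ndef ray(cam,px,z):\n    m=cm(cam);').replace('m=bot.camera_model(cam)','m=cm(cam)')
open('h.py','w').write(s)
E
cat > b.py <<'E'
from m import *
for c in("scene","top"):
    im,d=bot.read_camera(c);card(c,im)
    r=bot.trace("test_board",c)
    if r:
        m=r[0]["mask"]
        v,u=np.nonzero(m);P=np.array([ray(c,(a,b),.01)[:2] for a,b in zip(u,v)])*1000
        xs=np.arange(400,700,8);e=[(x,np.percentile(P[abs(P[:,0]-x)<6,1],1)) for x in xs if (abs(P[:,0]-x)<6).sum()>10]
        e=np.array(e);ok=(e[:,0]>420)&(e[:,0]<680);f=np.polyfit(e[ok,0],e[ok,1],1)
        for _ in range(3):
            k=abs(np.polyval(f,e[:,0])-e[:,1])<3; f=np.polyfit(e[k,0],e[k,1],1)
        print(c,"board edge slope deg",np.degrees(np.arctan(f[0])),"y at x=510",np.polyval(f,510),k.sum(), "xrange",P[:,0].min(),P[:,0].max())
    X=cloud(c,d);
    s=(abs(X[...,0]-.515)<.004)&(X[...,1]>-.26)&(X[...,1]<.1)
    Q=X[s];Q=Q[np.argsort(Q[:,1])];print(np.round(Q[::3,1:]*1000,0).astype(int).tolist())
    for n in("mug","multimeter","screwdriver"):
        r=bot.boxes_of(n,c)
        if r: print(n,r[0]["score"],np.round(ray(c,r[0]["at"],.02),3))
E
python3 b.py
```

```text
scene card 0.63 622 [ 510.  -182.5] [111.5  91.5] 10.09 
 [[447.1000061035156, -147.1999969482422], [463.1000061035156, -237.3000030517578], [572.9000244140625, -217.8000030517578], [556.9000244140625, -127.5999984741211]]
scene board edge slope deg 2.0264309428009386 y at x=510 -91.30195999901281 37 xrange 256.0007617551665 742.2653793873068
[[-259, -2], [-255, 4], [-249, -1], [-242, 2], [-236, 0], [-229, -2], [-226, -3], [-224, 22], [-218, 21], [-214, 19], [-208, 17], [-204, 19], [-201, 22], [-194, 19], [-188, 15], [-185, 17], [-181, 19], [-171, 19], [-161, 20], [-155, 17], [-151, 18], [-144, 18], [-135, 20], [-125, 6], [-118, 0], [-112, -3], [-105, -2], [-95, -1], [-91, 10], [-84, 9], [-80, 12], [-74, 11], [-68, 10], [-60, 11], [-54, 11], [-49, 10], [-42, 7], [-36, 8], [-32, 10], [-23, 9], [-19, 7], [-15, 11], [-9, 11], [-5, 10], [3, 8], [9, 10], [13, 9], [19, 9], [24, 11], [30, 11], [33, 10], [36, 10], [41, 11], [48, 12], [56, 9], [56, 50], [57, 32], [59, 51], [64, 54], [71, 50], [78, 49], [98, 11]]
multimeter 0.68 [ 0.482 -0.474  0.02 ]
screwdriver 0.77 [ 0.75  -0.236  0.02 ]
to
[... 472 characters left out ...]
, [-197, 11], [-189, 9], [-185, 19], [-182, 12], [-178, 18], [-171, 14], [-167, 18], [-163, 21], [-156, 17], [-152, 17], [-149, 12], [-142, 11], [-137, 21], [-132, -8], [-128, -6], [-120, -1], [-116, 6], [-109, 0], [-106, -2], [-98, -2], [-94, -1], [-87, 4], [-83, 12], [-76, 2], [-72, 17], [-65, 7], [-61, 10], [-54, -2], [-50, 14], [-43, 4], [-39, 10], [-32, 14], [-28, 8], [-21, 17], [-17, 6], [-10, 10], [-6, 1], [1, 13], [5, 11], [13, 6], [16, 9], [23, 15], [27, 16], [34, 15], [39, 4], [46, 9], [50, 6], [57, 11], [59, 29], [65, 50], [69, 46], [76, 50], [80, 49], [90, 14], [93, 12]]
mug 0.73 [ 0.28  -0.342  0.02 ]
multimeter 0.89 [ 0.482 -0.46   0.02 ]
screwdriver 0.72 [ 0.728 -0.217  0.02 ]
```

Card centre is about (0.508, -0.181), turned 12°. Board edge is at y≈-0.089 with a slope of about 2°. Moving now.

```bash
python3 -m pendant '[[0.06,-0.0332,-0.02,0,0],[0.06,-0.0332,-0.02,0,0],[0.06,-0.0332,-0.02,0,0],[0.06,-0.0332,-0.02,0,0],[0.06,-0.0332,-0.02,0,0],[0.06,-0.0332,-0.02,0,0],[0.06,-0.0332,-0.02,0,0],[0.06,-0.0332,-0.02,0,0],[0.06,-0.0332,-0.02,0,0],[0.06,-0.0332,-0.02,0,0],[0.06,-0.0332,-0.02,0,0]]' && python3 -m pendant '[[0.06,0,0,0,5.8],[0.06,0,0,0,5.8],[0.06,0,0,0,5.8],[0.06,0,0,0,5.8],[0.06,0,0,0,5.8],[0.06,0,0,0,5.8],[0.06,0,0,0,5.8],[0.06,0,0,0,5.8],[0.06,0,0,0,5.8],[0.06,0,0,0,5.8],[0.06,0,0,0,0]]'
cat > go.py <<'E'
from h import *
import sys
o,M=tool();p=np.array(o["eef_pos"]);print("t",round(o["t"],2),"p",np.round(p,4),"xang",round(np.degrees(np.arctan2(M[1,0],M[0,0])),2),"f",np.round(o["contact_force"],1),"w",round(o["gripper_width"],3),"q",np.round(o["q"],2))
if len(sys.argv)>3:
    print("tool delta",np.round(M.T@(np.array([float(a) for a in sys.argv[1:4]])-p),4))
E
python3 go.py .5254 -.261 .30
```

```text
t: 2.37
eef_pos: [0.5008, 0.2991, 0.405]
tool_rot: [0.0, 0.175, 0.984, 0.0]
contact_force: [0.6, 0.6, -0.3]
gripper_width: 0.703
grasp_force: 0.0
t: 3.28
eef_pos: [0.4998, 0.301, 0.4048]
tool_rot: [0.0, 0.632, 0.775, 0.0]
contact_force: [0.3, 0.6, 0.3]
gripper_width: 0.705
grasp_force: 0.0
t 3.28 p [0.4998 0.301  0.4048] xang 101.6 f [0.3 0.6 0.3] w 0.705 q [-0.92  0.34  0.35  1.8  -0.13  1.03 -0.32]
tool delta [-0.5556 -0.0879  0.1047]
```

```bash
python3 -m pendant '[[0.06,-0.04,-0.0063,0,0],[0.06,-0.04,-0.0063,0,0],[0.06,-0.04,-0.0063,0,0],[0.06,-0.04,-0.0063,0,0],[0.06,-0.04,-0.0063,0,0],[0.06,-0.04,-0.0063,0,0],[0.06,-0.04,-0.0063,0,0],[0.06,-0.04,-0.0063,0,0],[0.06,-0.04,-0.0063,0,0],[0.06,-0.04,-0.0063,0,0],[0.06,-0.04,-0.0063,0,0],[0.06,-0.04,-0.0063,0,0]]' && python3 -m pendant '[[0.06,-0.038,-0.0061,0,0],[0.06,-0.038,-0.0061,0.03,0],[0.06,0,0,0.04,0],[0.06,0,0,0.04,0],[0.06,0,0,0.035,0],[0.06,0,0,0.03,0],[0.06,0,0,0.02,0],[0.06,0,0,0,0]]'; python3 go.py .5254 -.261 .178;  python3 - <<'E'
from h import *
im,d=bot.read_camera("scene");cv2.imwrite("pics/s1.png",cv2.resize(im[120:280,130:290],None,fx=4,fy=4,interpolation=cv2.INTER_CUBIC)[:600])
E
```

```text
t: 4.28
eef_pos: [0.5237, -0.1865, 0.405]
tool_rot: [0.0, 0.629, 0.777, 0.0]
contact_force: [1.5, 1.1, -0.0]
gripper_width: 0.708
grasp_force: 0.0
t: 4.95
eef_pos: [0.5257, -0.2547, 0.2099]
tool_rot: [-0.004, 0.629, 0.777, -0.001]
contact_force: [-0.1, 1.2, -0.3]
gripper_width: 0.7
grasp_force: 0.0
t 4.95 p [ 0.5257 -0.2547  0.2099] xang 101.97 f [-0.1  1.2 -0.3] w 0.7 q [ 0.01  0.63  0.45  1.94 -0.42  0.68  0.92]
tool delta [-0.0062 -0.0014  0.0319]
```

View pics/s1.png

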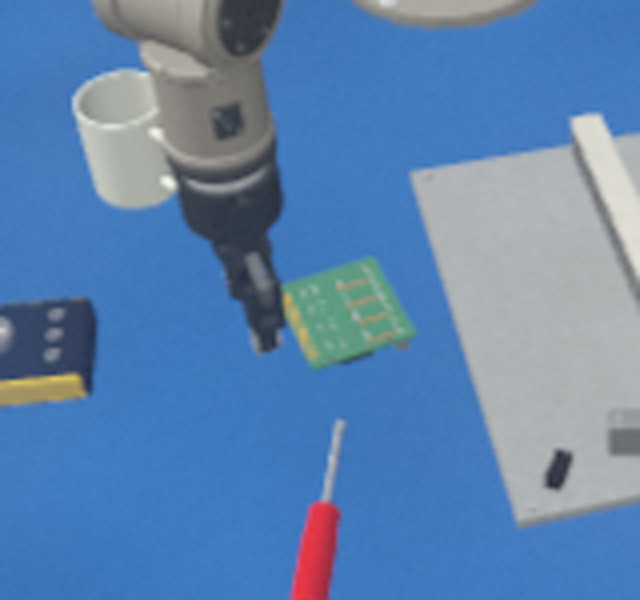

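Scene crop: the fingers are at about (265,340), just behind the card's connector edge at about (300,325), clear of mug and multimeter. Next I descend and feel for the desk.

```bash
python3 -m pendant '[[0.06,-0.002,-0.0014,0.016,0],[0.06,0,0,0.016,0],[0.06,0,0,0.002,0],[0.06,0,0,0,0]]'; python3 -m pendant '[[0.06,0,0,0.002,0],[0.06,0,0,0.002,0],[0.06,0,0,0,0]]';python3 -m pendant '[[0.06,0,0,0.002,0],[0.06,0,0,0.002,0],[0.06,0,0,0,0]]'; python3 go.py
```

```text
t: 5.33
eef_pos: [0.5267, -0.2582, 0.181]
tool_rot: [0.0, 0.63, 0.776, 0.0]
contact_force: [0.5, 0.5, 0.2]
gripper_width: 0.701
grasp_force: 0.0
t: 5.58
eef_pos: [0.5267, -0.258, 0.1769]
tool_rot: [0.001, 0.631, 0.776, 0.0]
contact_force: [0.5, -0.2, -0.2]
gripper_width: 0.704
grasp_force: 0.0
t: 5.83
eef_pos: [0.5262, -0.2579, 0.1719]
tool_rot: [-0.0, 0.631, 0.776, -0.0]
contact_force: [-0.0, -0.6, -0.1]
gripper_width: 0.702
grasp_force: 0.0
t 5.83 p [ 0.5262 -0.2579  0.1719] xang 101.8 f [-0.  -0.6 -0.1] w 0.702 q [ 0.05  0.68  0.4   1.94 -0.45  0.6   0.95]
```

```bash
python3 -m pendant '[[0.06,0.009,-0.004,0,0],[0.06,0.009,-0.003,0,0],[0.06,0.005,0,0,1],[0.06,0.005,0,0,1],[0.06,0.005,0,0,1],[0.06,0.005,0,0,1],[0.06,0.005,0,0,1],[0.06,0.005,0,0,1],[0.06,0.005,0,0,1],[0.06,0.005,0,0,1],[0.06,0.003,0,0,1],[0.06,0,0,0,1]]'; python3 go.py; cat > look.py <<'E'
from m import *
import sys
for c in("scene","top"):
    im,d=bot.read_camera(c);card(c,im)
    pts(c,[("term_corner_a",.0175),("conn_corner_a",.0175)])
    if c=="scene" and len(sys.argv)>1: cv2.imwrite("pics/%s.png"%sys.argv[1],cv2.resize(im[120:270,150:350],None,fx=4,fy=4,interpolation=cv2.INTER_CUBIC))
E
python3 look.py s2
```

```text
t: 6.83
eef_pos: [0.5099, -0.1984, 0.172]
tool_rot: [-0.0, 0.696, 0.718, 0.0]
contact_force: [-0.2, -0.4, -0.9]
gripper_width: 0.7
grasp_force: 0.1
t 6.83 p [ 0.5099 -0.1984  0.172 ] xang 91.74 f [-0.2 -0.4 -0.9] w 0.7 q [-0.09  0.65  0.45  2.04 -0.52  0.56  0.76]
scene card 0.63 630 [ 511.6 -137.5] [ 91.4 114.1] 89.36 
 [[454.0, -182.5], [568.0999755859375, -183.8000030517578], [569.0999755859375, -92.4000015258789], [455.0, -91.0999984741211]]
scene term_corner_a [243.7 205. ] 0.91 [ 0.5606 -0.097   0.0175]
scene term_corner_a [234.8 181.8] 0.56 [ 0.4481 -0.1066  0.0175]
scene conn_corner_a [211.4 189.5] 0.96 [ 0.4673 -0.1902  0.0175]
scene conn_corner_a [217.8 210.3] 0.91 [ 0.5648 -0.1825  0.0175]
scene conn_corner_a [231.4 200.9] 0.18 [ 0.5339 -0.133   0.0175]
top card 0.82 260 [ 523.8 -124.9] [69.5 69.8] 89.58 
 [[488.70001220703125, -159.39999389648438], [558.4000244140625, -159.89999389648438], [559.0, -90.4000015258789], [489.20001220703125, -89.9000015258789]]
top term_corner_a [282.2 166.4] 0.83 [ 0.5724 -0.0877  0.0175]
top term_corner_a [284.1 194.4] 0.58 [ 0.4695 -0.0936  0.0175]
top conn_corner_a [305.7 168.7] 0.53 [ 0.5633 -0.1736  0.0175]
```

View pics/s2.png

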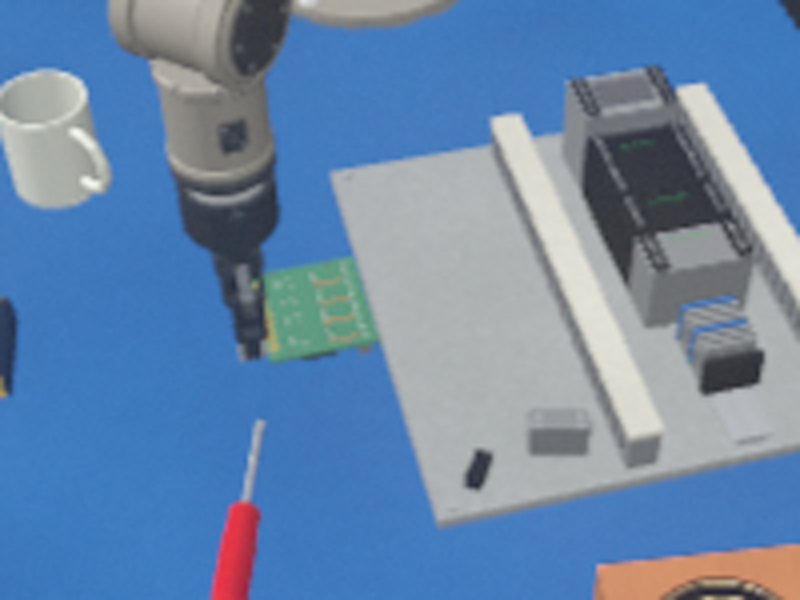

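Scene crop: the card is square to the fingers, its terminal edge at about (360,305), just short of the board edge. About 12–14 mm remain.

```bash
for i in 1; do python3 -m pendant '[[0.06,0.002,0,0,0],[0.06,0.002,0,0,0],[0.06,0.002,0,0,0],[0.06,0.002,0,0,0],[0.06,0.002,0,0,0]]'; python3 -m pendant '[[0.06,0.0015,0,0,0],[0.06,0.0015,0,0,0]]'; done; python3 -m pendant '[[0.06,0.0015,0,0,0],[0.06,0.0015,0,0,0]]'
```

```text
t: 7.65
eef_pos: [0.5095, -0.1891, 0.1721]
tool_rot: [0.0, 0.696, 0.718, 0.0]
contact_force: [0.3, 0.4, 1.0]
gripper_width: 0.708
grasp_force: 0.5
t: 7.82
eef_pos: [0.5094, -0.1872, 0.1723]
tool_rot: [0.001, 0.696, 0.718, -0.0]
contact_force: [-0.8, -6.9, -0.1]
gripper_width: 0.701
grasp_force: 3.8
t: 7.98
eef_pos: [0.5092, -0.1864, 0.1727]
tool_rot: [0.003, 0.697, 0.717, -0.001]
contact_force: [-0.9, -13.0, 0.5]
gripper_width: 0.702
grasp_force: 6.8
```

```bash
python3 -m pendant '[[0.06,0,0,-0.003,0],[0.06,0.0005,0,-0.003,0],[0.06,0.0005,0,-0.003,0],[0.06,0.0005,0,-0.003,0],[0.06,0,0,0,0]]'; python3 look.py s3
```

```text
t: 8.4
eef_pos: [0.5091, -0.1845, 0.1851]
tool_rot: [0.002, 0.697, 0.717, -0.001]
contact_force: [-1.7, -8.9, 2.2]
gripper_width: 0.702
grasp_force: 4.6
scene card 0.81 518 [ 509.8 -122.1] [ 82.4 105. ] 81.45 
 [[451.79998779296875, -155.0], [555.5999755859375, -170.60000610351562], [567.9000244140625, -89.19999694824219], [464.0, -73.5999984741211]]
scene term_corner_a [237.8 181.5] 0.97 [ 0.4489 -0.0962  0.0175]
scene term_corner_a [248.8 204.2] 0.96 [ 0.5608 -0.0802  0.0175]
scene conn_corner_a [211.  187.4] 0.84 [ 0.4571 -0.1902  0.0175]
scene conn_corner_a [224.1 207.9] 0.83 [ 0.559  -0.1611  0.0175]
scene conn_corner_a [266.  241.5] 0.28 [ 0.7191 -0.06    0.0175]
top card 0.68 505 [345.1 442.1] [109.5  62.7] 7.4 
 [[286.79998779296875, 466.1000061035156], [294.8999938964844, 403.8999938964844], [403.5, 418.0], [395.3999938964844, 480.20001220703125]]
top term_corner_a [282.5 195.5] 0.69 [ 0.4655 -0.0877  0.0175]
top term_corner_a [280.7 170.3] 0.63 [ 0.5581 -0.082   0.0175]
top conn_corner_a [306.7 167.8] 0.82 [ 0.5666 -0.1773  0.0175]
```

View pics/s3.png

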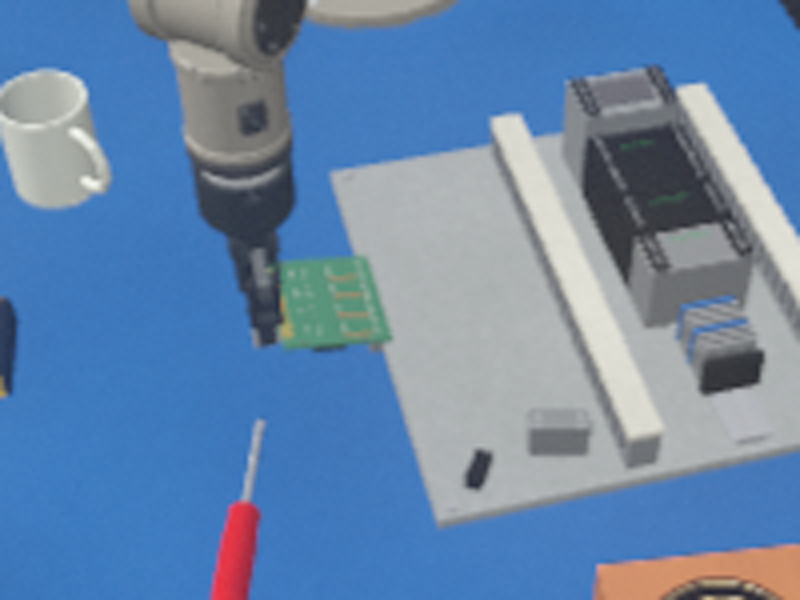

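Scene crop: the connector edge at about (280,347) has moved up in the picture while the terminal edge stays at the board, so it appears to be tipping. I'll verify from depth.

```bash
cat > tilt.py <<'E'
from h import *
import sys
def run(save=None):
    im,d=bot.read_camera("scene")
    if save: cv2.imwrite("pics/%s.png"%save,cv2.resize(im[120:270,150:350],None,fx=4,fy=4,interpolation=cv2.INTER_CUBIC))
    b,g,r=[im[...,i].astype(int) for i in range(3)]
    X=cloud("scene",d)
    k=(g>r+15)&(g>b+5)&(d>0)&(abs(X[...,0]-.51)<.09)&(X[...,1]>-.22)&(X[...,1]<.08)
    k=cv2.erode(k.astype(np.uint8),np.ones((3,3)))>0
    P=X[k];c=np.median(P,0);P=P[np.linalg.norm(P-c,axis=1)<.09]
    for _ in range(4):
        c=P.mean(0);n=np.linalg.svd(P-c)[2][2];e=abs((P-c)@n);P=P[e<max(.004,2*e.std())]
    n*=np.sign(n[2]);print(len(P),"centre",np.round(c*1000),"normal",np.round(n,3),"tilt",round(np.degrees(np.arccos(n[2])),1))
    for n2 in("term_corner_a","conn_corner_a"):
        for q in bot.pinpoint(n2,"scene")[:2]:
            u,v=[int(round(a)) for a in q["at"]];print(n2,np.round(q["at"],1),round(q["score"],2),np.round(X[v-1:v+2,u-1:u+2].reshape(-1,3)[:, :].mean(0)*1000))
    print("y percentiles",np.round(np.percentile(P[:,1],[2,98])*1000),"z",np.round(np.percentile(P[:,2],[2,98])*1000))
run(*sys.argv[1:])
E
python3 tilt.py
```

```text
313 centre [ 516. -129.   25.] normal [-0.006  0.165  0.986] tilt 9.5
term_corner_a [246.9 206.4] 0.93 [561. -86.  10.]
term_corner_a [237.4 181.3] 0.58 [432. -97.   4.]
conn_corner_a [215.4 182.3] 0.97 [ 546. -179.  126.]
conn_corner_a [224.2 205.9] 0.82 [ 553. -160.   20.]
y percentiles [-160.  -90.] z [17. 31.]
```

```bash
python3 -m pendant '[[0.06,0.0013,0,-0.0036,0],[0.06,0.0013,0,-0.0036,0],[0.06,0.0013,0,-0.0036,0],[0.06,0.0013,0,-0.0036,0],[0.06,0.0018,0,-0.0032,0],[0.06,0.0018,0,-0.0032,0],[0.06,0.0018,0,-0.0032,0],[0.06,0.0018,0,-0.0032,0],[0.06,0,0,0,0]]'; python3 tilt.py
```

```text
t: 9.7
eef_pos: [0.5088, -0.172, 0.2127]
tool_rot: [0.002, 0.697, 0.717, -0.001]
contact_force: [-1.8, -8.7, 4.8]
gripper_width: 0.7
grasp_force: 4.6
210 centre [ 517. -123.   38.] normal [-0.017  0.505  0.863] tilt 30.3
term_corner_a [247.5 205.1] 0.98 [559. -83.  12.]
term_corner_a [241.5 184.7] 0.9 [466. -85.  15.]
conn_corner_a [224.2 198.4] 0.94 [ 548. -157.   51.]
conn_corner_a [216.3 177.2] 0.92 [ 550. -175.  150.]
y percentiles [-148.  -88.] z [16. 53.]
```

```bash
python3 -m pendant '[[0.06,0.0024,0,-0.0028,0],[0.06,0.0024,0,-0.0028,0],[0.06,0.0024,0,-0.0028,0],[0.06,0.0024,0,-0.0028,0],[0.06,0.0028,0,-0.0024,0],[0.06,0.0028,0,-0.0024,0],[0.06,0.0028,0,-0.0024,0],[0.06,0.0028,0,-0.0024,0],[0.06,0.0032,0,-0.0018,0],[0.06,0.0032,0,-0.0018,0],[0.06,0.0032,0,-0.0018,0],[0.06,0,0,0,0]]'; python3 tilt.py s4
```

```text
t: 10.85
eef_pos: [0.508, -0.138, 0.2376]
tool_rot: [-0.0, 0.696, 0.718, 0.0]
contact_force: [0.3, -0.7, 0.3]
gripper_width: 0.705
grasp_force: 0.3
32 centre [ 512. -103.   50.] normal [-0.02   0.877  0.48 ] tilt 61.3
term_corner_a [238.5 183.9] 0.63 [ 491. -102.   48.]
term_corner_a [247.3 204.8] 0.57 [558. -86.  11.]
conn_corner_a [230.5 168.8] 0.78 [ 545. -131.  169.]
conn_corner_a [235.9 189.5] 0.65 [ 546. -117.   77.]
y percentiles [-120.  -89.] z [26. 84.]
```

View pics/s4.png

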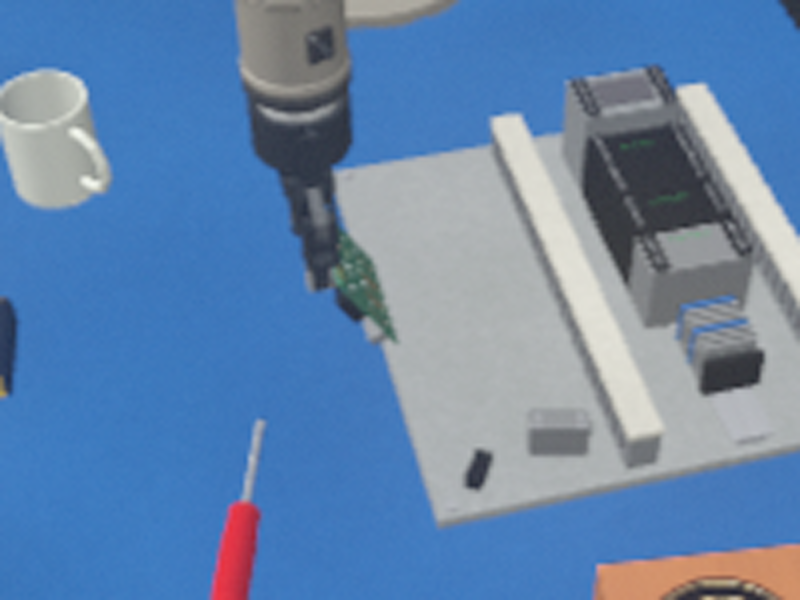

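```bash
python3 -m pendant '[[0.06,0.0035,0,-0.0025,0],[0.06,0.0035,0,-0.0025,0],[0.06,0.0035,0,-0.0025,0],[0.06,0.0035,0,-0.0025,0],[0.06,0.0035,0,-0.0025,0],[0.06,0.0035,0,-0.002,0],[0.06,0.0035,0,-0.002,0],[0.06,0.0035,0,-0.002,0],[0.06,0.0035,0,-0.002,0],[0.06,0.0035,0,-0.001,0],[0.06,0.0035,0,-0.001,0],[0.06,0.0035,0,-0.001,0]]'; python3 tilt.py s5
```

```text
t: 12.0
eef_pos: [0.5066, -0.0967, 0.2611]
tool_rot: [-0.0, 0.696, 0.718, 0.0]
contact_force: [-0.1, 0.1, -0.8]
gripper_width: 0.701
grasp_force: 0.1
0 centre [nan nan nan] normal [0. 0. 1.] tilt 0.0
term_corner_a [241.7 183.8] 0.66 [539. -96.  92.]
term_corner_a [249.9 204.9] 0.6 [559. -76.  11.]
conn_corner_a [249.5 185.2] 0.51 [468. -57.  11.]
  return _methods._mean(a, axis=axis, dtype=dtype,
  ret = um.true_divide(
tilt.py:12: RuntimeWarning: Mean of empty slice.
  c=P.mean(0);n=np.linalg.svd(P-c)[2][2];e=abs((P-c)@n);P=P[e<max(.004,2*e.std())]
  ret = _var(a, axis=axis, dtype=dtype, out=out, ddof=ddof,
  arrmean = um.true_divide(arrmean, div, out=arrmean,
  ret = ret.dtype.type(ret / rcount)
Traceback (most recent call last):
  File "tilt.py", line 18, in <module>
    run(*sys.argv[1:])
    ~~~^^^^^^^^^^^^^^^
  File "tilt.py", line 17, in run
    print("y percentiles",np.round(np.percentile(P[:,1],[2,98])*1000),"z",np.round(np.percentile(P[:,2],[2,98])*1000))
                                   ~~~~~~~~~~~~~^^^^^^^^^^^^^^^
IndexError: index -1 is out of bounds for axis 0 with size 0
```

View pics/s5.png

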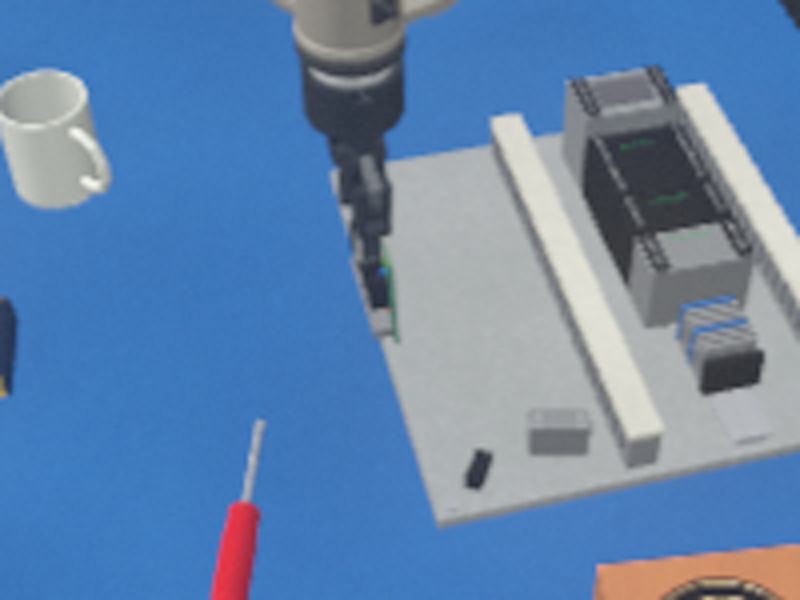

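The card is standing almost upright at the board edge, its bottom at about (395,340), with the finger behind its top. I push on until it topples.

```bash
python3 -m pendant '[[0.06,0.0035,0,-0.0005,0],[0.06,0.0035,0,0,0],[0.06,0.0035,0,0,0],[0.06,0.0035,0,0,0],[0.06,0.0035,0,0,0],[0.06,0.0035,0,0.0005,0],[0.06,0.0035,0,0.001,0],[0.06,0.0035,0,0.001,0],[0.06,0.0035,0,0.001,0],[0.06,0.0035,0,0.001,0],[0.06,0,0,0,0],[0.06,0,0,0,0]]'; python3 look.py s6
```

```text
t: 13.15
eef_pos: [0.5055, -0.0619, 0.2569]
tool_rot: [-0.0, 0.696, 0.718, -0.0]
contact_force: [-1.3, 0.5, 0.2]
gripper_width: 0.7
grasp_force: 0.0
scene card 0.68 598 [510.3 -34.8] [ 93.9 111.5] 89.44 
 [[454.1000061035156, -81.19999694824219], [565.5, -82.30000305175781], [566.5, 11.600000381469727], [455.0, 12.699999809265137]]
scene term_corner_a [249.4 204.3] 0.83 [ 0.5617 -0.0784  0.0175]
scene term_corner_a [241.5 183.4] 0.64 [ 0.4609 -0.0855  0.0175]
scene conn_corner_a [279. 199.] 0.84 [0.5601 0.0217 0.0175]
scene conn_corner_a [267.2 177.2] 0.82 [0.4504 0.0079 0.0175]
scene conn_corner_a [244.4 202.6] 0.31 [ 0.5507 -0.0928  0.0175]
top none
top conn_corner_a [255.2 170.9] 0.5 [0.5566 0.0114 0.0175]
```

View pics/s6.png

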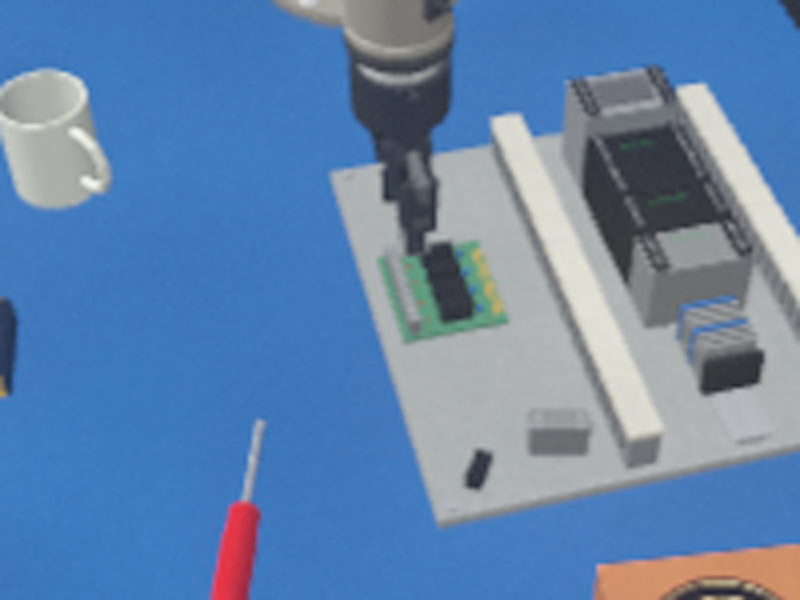

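The card lies flipped on the board with relays up; its terminal edge is at about column 390 and its connector edge at about column 490 in the crop, still short of the duct. I go behind the terminal row and push.

```bash
python3 -m pendant '[[0.06,-0.025,0.002,0,0],[0.06,-0.022,0.002,0,0],[0.06,0,0,0.02,0],[0.06,0,0,0.025,0],[0.06,0,0,0.02,0],[0.06,0,0,0.005,0],[0.06,0,0,0,0]]'; python3 go.py .5105 -.105 .186
```

```text
t: 14.13
eef_pos: [0.5104, -0.109, 0.1859]
tool_rot: [-0.001, 0.696, 0.718, -0.001]
contact_force: [-0.1, 0.4, -0.0]
gripper_width: 0.701
grasp_force: 0.0
t 14.13 p [ 0.5104 -0.109   0.1859] xang 91.77 f [-0.1  0.4 -0. ] w 0.701 q [-0.28  0.6   0.47  2.09 -0.51  0.56  0.59]
tool delta [ 0.004   0.0002 -0.0001]
```

Push of about 72 mm expected to contact with the duct; first 60 mm.

```bash
python3 -m pendant '[[0.06,0.008,0,0,0],[0.06,0.006,0,0,0],[0.06,0.005,0,0,0],[0.06,0.005,0,0,0],[0.06,0.005,0,0,0],[0.06,0.005,0,0,0],[0.06,0.005,0,0,0],[0.06,0.005,0,0,0],[0.06,0.005,0,0,0],[0.06,0.005,0,0,0],[0.06,0.004,0,0,0],[0.06,0.002,0,0,0]]'; python3 look.py s7
```

```text
t: 15.13
eef_pos: [0.5091, -0.0482, 0.1869]
tool_rot: [-0.0, 0.696, 0.718, -0.0]
contact_force: [0.3, -1.6, 0.6]
gripper_width: 0.705
grasp_force: 0.6
scene card 0.77 474 [512.2  -0.7] [112.6  88.9] 1.7 
 [[454.6000061035156, 42.099998474121094], [457.20001220703125, -46.79999923706055], [569.7000122070312, -43.400001525878906], [567.0999755859375, 45.400001525878906]]
scene term_corner_a [258.9 203.6] 0.86 [ 0.5655 -0.0475  0.0175]
scene term_corner_a [250.3 181.8] 0.76 [ 0.4598 -0.0544  0.0175]
scene conn_corner_a [288.4 194.4] 0.84 [0.5467 0.0577 0.0175]
scene conn_corner_a [277.7 175.3] 0.57 [0.4491 0.0461 0.0175]
top none
top conn_corner_a [247.3 170.4] 0.65 [0.5586 0.0404 0.0175]
```

View pics/s7.png

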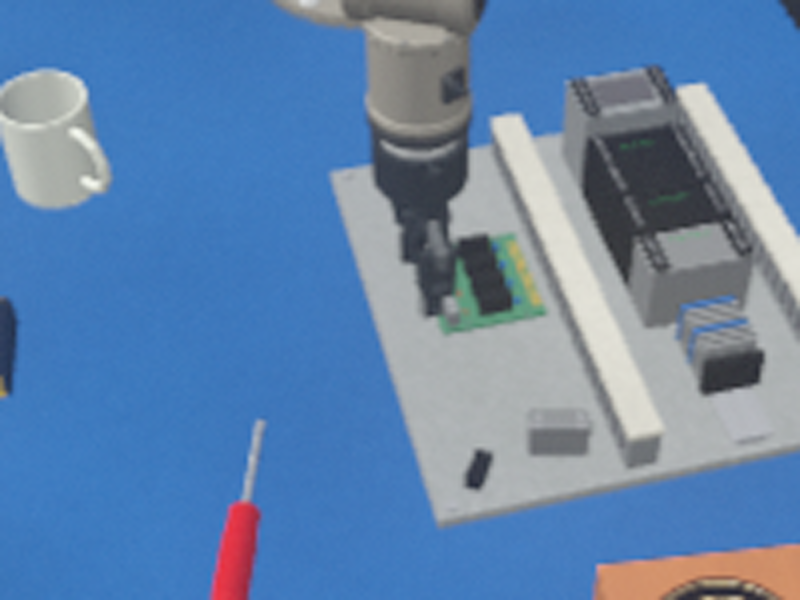

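The card follows squarely, with its connector edge at about (540,300) and a small gap left to the duct foot at about (565,300). Now gently to contact.

```bash
python3 -m pendant '[[0.06,0.002,0,0,0],[0.06,0.002,0,0,0],[0.06,0.002,0,0,0],[0.06,0.002,0,0,0]]'; python3 -m pendant '[[0.06,0.002,0,0,0],[0.06,0.0015,0,0,0]]'; python3 -m pendant '[[0.06,0.0015,0,0,0],[0.06,0.001,0,0,0]]'
```

```text
t: 15.87
eef_pos: [0.5089, -0.0409, 0.187]
tool_rot: [0.0, 0.696, 0.718, -0.0]
contact_force: [-0.1, -1.7, -0.8]
gripper_width: 0.707
grasp_force: 0.5
t: 16.03
eef_pos: [0.5088, -0.0374, 0.187]
tool_rot: [0.0, 0.696, 0.718, -0.0]
contact_force: [-1.3, -6.8, 0.8]
gripper_width: 0.7
grasp_force: 3.5
t: 16.2
eef_pos: [0.5086, -0.0369, 0.1871]
tool_rot: [0.002, 0.697, 0.718, -0.001]
contact_force: [-0.4, -11.6, 0.4]
gripper_width: 0.706
grasp_force: 5.2
```

Contact came where predicted. I press a little more to square it, then back off and rise clear.

```bash
python3 -m pendant '[[0.06,0.001,0,0,0],[0.06,0.001,0,0,0],[0.06,0,0,0,0]]'; python3 -m pendant '[[0.06,-0.005,0,0,0],[0.06,-0.008,0,0,0],[0.06,-0.015,0,0,0],[0.06,-0.01,0,-0.02,0],[0.06,-0.03,0,-0.025,0],[0.06,-0.03,0,-0.025,0],[0.06,-0.035,0,-0.02,0],[0.06,-0.035,0,-0.02,0],[0.06,-0.03,0,-0.02,0],[0.06,0,0,0,0]]'; python3 - <<'E'
from m import *
for c in("scene","top"):
    im,d=bot.read_camera(c);card(c,im,.012)
    pts(c,[("conn_corner_a",.012),("term_corner_a",.012),("duct_face",.01)])
    if c=="scene": A=cv2.resize(im[155:225,225:315],None,fx=6,fy=6,interpolation=cv2.INTER_CUBIC)
    else: B=cv2.resize(im[145:215,215:305],None,fx=6,fy=6,interpolation=cv2.INTER_CUBIC)[:, :240]
cv2.imwrite("pics/f.png",np.hstack([A,B]))
E
```

```text
t: 16.45
eef_pos: [0.5085, -0.0365, 0.1873]
tool_rot: [0.002, 0.697, 0.717, -0.001]
contact_force: [0.1, -12.1, 1.3]
gripper_width: 0.706
grasp_force: 6.4
t: 17.28
eef_pos: [0.5146, -0.2383, 0.3216]
tool_rot: [0.005, 0.699, 0.715, 0.001]
contact_force: [1.4, -0.9, 0.4]
gripper_width: 0.702
grasp_force: 0.0
scene card 0.6 548 [504.   11.1] [105.7  88. ] 1.91 
 [[449.70001220703125, 53.29999923706055], [452.70001220703125, -34.599998474121094], [558.2999877929688, -31.100000381469727], [555.4000244140625, 56.79999923706055]]
scene conn_corner_a [280.4 178.9] 0.62 [0.4633 0.0523 0.012 ]
scene conn_corner_a [261.2 202.9] 0.3 [ 0.5593 -0.0384  0.012 ]
scene term_corner_a [262.7 202.9] 0.81 [ 0.5604 -0.0336  0.012 ]
scene term_corner_a [254.2 178.4] 0.57 [ 0.4407 -0.0366  0.012 ]
scene duct_face [287.7 190.2] 0.57 [0.5204 0.063  0.01  ]
top card 0.29 548 [ 282.8 -343.7] [105.8  83.2] 75.63 
 [[229.39999389648438, -384.6000061035156], [310.0, -405.20001220703125], [336.20001220703125, -302.70001220703125], [255.6999969482422, -282.1000061035156]]
top conn_corner_a [239.4 196.9] 0.82 [0.4618 0.0699 0.012 ]
top term_corner_a [267.4 195.4] 0.95 [ 0.4666 -0.0327  0.012 ]
top term_corner_a [265.8 169.5] 0.83 [ 0.5621 -0.0275  0.012 ]
top duct_face [241.8 178. ] 0.74 [0.5315 0.0611 0.01  ]
```

View pics/f.png

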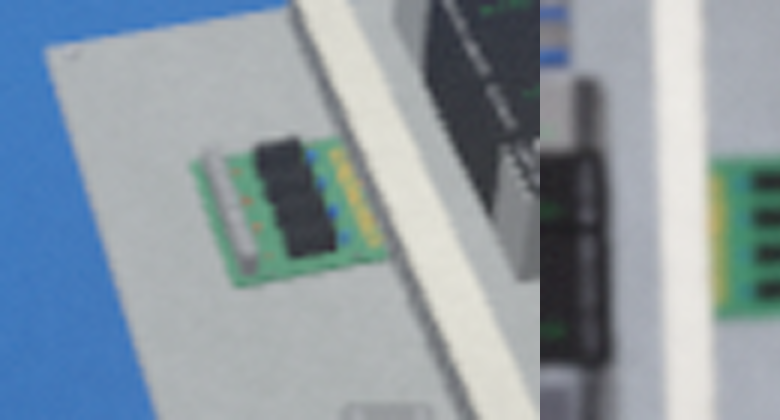

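The card lies flat with relays up and its connector edge along the duct foot (left view, columns 340–385; right view, flush at about column 710). The robot is clear, so I hand in.

```bash
python3 -c "
from station import bot
print(bot.hand_in())"
```

```text
the job is handed in; nothing more can be done
None
```

I pushed the relay card to the test board, flipped it over the board's edge onto it with relays uppermost, and pushed it along until its connector edge lay flat against the wiring duct; it lies free, no bystander was touched, and the job is handed in at about 17 s (no verdict was shown).

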